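# Line up the finishing supplies by height

## Robot

A 7-joint arm with a two-finger parallel gripper is mounted at the origin on a cart in front of the work surface, level with it; the furniture and walls round the work are solid. World frame = base frame: x ahead of the robot, y to its left, z up, the work surface at z = 0. Lengths are in m, angles in rad, forces in N, time in s.
With the tool pointing down it reaches from about 0.4 to 0.75 m from the base axis. Payload 19.5 kg.
Tool frame: the origin (TCP) lies on the front face of the gripper's body, between the roots of the fingers; the fingertips stand 73 mm ahead of it and the grasp point (between the pads) lies 54 mm ahead of it; z points along the fingers, y is the direction in which the jaws open and shut (so a half turn about z gives the same grasp; the last joint's range is limited). The gripper opens to 85 mm and grips with 20 to 120 N. Pads are 22 mm wide; open, the fingers measure 114 mm over their backs; the gripper's body (76 mm by 85 mm) begins 54 mm behind the grasp point. The pads swing forward as they close: fully open they stand 13 mm farther back than shut.
Start: joints at [-1.184, 0.707, -0.028, 1.485, 0.022, 0.951, -0.075], TCP at [0.239, 0.523, 0.304] pointing down, gripper open.
Joint ranges: [-2.71, 2.71], [-0.32, 2.16], [-1.57, 1.52], [0, 2.45], [-1.46, 4.6], [0, 2.02], [-2.83, 2.83]. Speed limits (rad/s): [1.89, 1.89, 2.57, 2.57, 3.01, 3.01, 3.01].

## Interface

Orientations are given as a unit quaternion [w, x, y, z].
In Python, from cell import r gives the robot as it stands.
- The arm moves only by the shell command python3 -m crank 'ROWS' [OPENING] [FORCE]. ROWS is JSON, a list of rows, each a list of 4 numbers: the shift along the tool's x, y, z in m, then the turn about the tool's z in rad. In form: [[tx, ty, tz, roll], ...]. A call has 1 to 12 rows; each row shifts and turns the commanded pose from where the row before left it, along the tool's axes as they then stand; what a row does not reach is not made up. A row lasts 1/8 s, in which the tool goes at most 62.5 mm and 10.7 degrees, less where a joint would pass 70% of its speed; a pose out of reach is approached as far as the arm can. A call is refused whole if a number of a shift passes 0.0625 or a number of a turn 0.188, either way. A call with a gripper value outside its range is refused whole. OPENING is the finger opening in m, from 0 to 0.0854, set as the call begins (- or left out, the last holds). The fingers move at their own pace and stop on an object; FORCE is the grip in N (left out, the last holds). Time passes only in rows, so rows that do not move let the fingers close. It gives the time, the measured TCP pose, the force and the opening at its end, in the units of the state.
- r.sense(): the state, without advancing time (a new reading comes with each control period).
- r.snapshot(name): name is "scene" or "top"; returns a dict with "pixels" (384x512x3 uint8, red, green, blue), "fx", "fy", "cx", "cy" (pixels), "T" (4x4, takes a point from camera to world coordinates). Camera axes: x right, y up, looking along -z (the intrinsics and any distortion apply to the point x, -y, -z); pixel columns grow to the right and rows downward; lengths in m; the calibration is good to about 2 mm. A picture is of the moment at which its call begins. There is no depth.
- r.close_job(): hands the job in, once; it reports no verdict.
The state is a dict: "t": time; "q": joint angles; "qd": joint speeds; "joint_torque": joint torques, N m; "ee_pos": TCP position; "tcp_rot": TCP orientation; "contact_force": force on the tool from outside, world axes, zero at the start; "torque": the same for the moment, N m; "opening": finger opening in m.
Only numpy, scipy, OpenCV 4.12 (cv2) and the standard library are available. Lean on these libraries where they do the work, as an engineer would, in place of code of your own. Each camera call takes 0.05 s, during which the arm holds its last target. There are 200 camera calls.

## Task

Line up the four loose containers that stand round the row of four ringed pads (not those at the back edge of the bench) on the pads, in order of height: the tallest on the pad next to the red end stop, then ever shorter, the shortest next to the grey stop. Stand each one upright in the middle of its ring, let go of it, keep all of them upright on the way, and leave the red thread cone just behind them where it is.

Things in the scene. Friction and masses are not known exactly. Their poses are not given: they have to be found in the camera images.
- bottle_mid (a point): Centre (half-way up) of the white glue bottle with a red band and red cap, loose: 150 mm tall, round, 56 mm across; straight sides from the bottom to about 100 mm, then a shoulder and a narrow cap. Local z up along its axis; the tallest container; origin 75 mm above its foot.
- tall_can_mid (a point): Centre (half-way up) of the taller black can with grey lid, loose: 100 mm tall, round, 68 mm across, straight sides. Local z up; origin 50 mm above its foot.
- short_can_mid (a point): Centre (half-way up) of the shorter black can with grey lid, loose: 85 mm tall, round, 64 mm across, straight sides. Local z up; origin 42.5 mm above its foot.
- red_tin_mid (a point): Centre (half-way up) of the red tin with grey lid, loose: 70 mm tall, round, 68 mm across, straight sides; the shortest container. Local z up; origin 35 mm above its foot.
- pad_1: Target pad 1: fixed black rubber pad 96 x 82 (along the row, y) x 4 mm with a thin white ring 74 mm across and one brass dot along its edge nearest the robot. Origin in the middle of the ring, on the underside; the pad's top is 4 mm higher, 16 mm above the bench. z up. Leftmost (+y); pads 1 to 4 lie 88 mm apart in a straight row on a fixed dark wooden slat, 104 x 410 x 12 mm.
- pad_2: Target pad 2: fixed black rubber pad 96 x 82 (along the row, y) x 4 mm with a thin white ring 74 mm across and two brass dots along its edge nearest the robot. Origin in the middle of the ring, on the underside; the pad's top is 4 mm higher, 16 mm above the bench. z up.
- pad_3: Target pad 3: fixed black rubber pad 96 x 82 (along the row, y) x 4 mm with a thin white ring 74 mm across and three brass dots along its edge nearest the robot. Origin in the middle of the ring, on the underside; the pad's top is 4 mm higher, 16 mm above the bench. z up.
- pad_4: Target pad 4: fixed black rubber pad 96 x 82 (along the row, y) x 4 mm with a thin white ring 74 mm across and four brass dots along its edge nearest the robot. Origin in the middle of the ring, on the underside; the pad's top is 4 mm higher, 16 mm above the bench. z up. It is the rightmost pad (towards -y).
- red_stop: Red end stop, a fixed block 76 (x) x 18 (y, along the row) x 34 mm on the slat, 55 mm beyond the centre of either pad_1 or pad_4; a like grey stop stands at the other end of the row. Its top is 46 mm above the bench. Origin in the middle of its underside.
- thread_mid (a point): Half-way up the red thread cone, a loose bystander behind the containers (the nearest one to the robot), standing on the bench: 112 mm tall, 64 mm across its foot. To be left alone.
Mind the look-alikes: they are no part of the job. Leave any blue look-alike of the part that bears tall_can_mid alone. What is shaped like the part that bears bottle_mid but yellow is not meant.

How it is judged:
By the outcome, as a careful person would: the job done as asked, in the order asked, and still so for the second after the job is handed in, with the robot touching nothing.
It also fails if it takes over 93 s, if anything falls off the work surface, if the arm or the gripper's body presses on something with over 40 N, if the wrist force passes 120 N, or if a joint passes its speed limit or range.

## Working session

There is one attempt and no reset: what is moved stays moved. The work goes in short steps, Python scripts to look and compute and a shell command to move; the robot and the scene stay as the last step left them, time stands still between calls to the robot, and variables do not carry over. Pictures are saved under pics/ and viewed, about 12 in all and at most 16, crops included, and the job is handed in when it is done.

```bash
ls; mkdir -p pics; cat > h.py <<'E'
from cell import r
import numpy as np, cv2, json
def snap(n,f):
    s=r.snapshot(n); cv2.imwrite(f,s["pixels"][:,:,::-1]); 
    np.savez(f.replace('.png','.npz'),T=np.array(s["T"]),k=[s["fx"],s["fy"],s["cx"],s["cy"]]); 
    return s
def ray(f,u,v,z):
    d=np.load(f.replace('.png','.npz'));T=d['T'];fx,fy,cx,cy=d['k']
    w=T[:3,:3]@np.array([(u-cx)/fx,-(v-cy)/fy,-1]);o=T[:3,3]
    return o+w*(z-o[2])/w[2]
def proj(f,p):
    d=np.load(f.replace('.png','.npz'));T=d['T'];fx,fy,cx,cy=d['k']
    c=T[:3,:3].T@(np.array(p)-T[:3,3]); return cx+fx*c[0]/-c[2], cy-fy*c[1]/-c[2]
E
python3 - <<'E'
from h import *
for n in("scene","top"):
    s=snap(n,f"pics/{n}0.png"); print({k:v for k,v in s.items() if k!="pixels"})
    im=cv2.imread(f"pics/{n}0.png")
    cv2.imwrite(f"pics/{n}0b.png",cv2.resize(im,(800,600),interpolation=cv2.INTER_CUBIC))
print(r.sense())
E
```

```text
pics
{'fx': 420.1733190043191, 'fy': 420.1733190043191, 'cx': 254.18729458032035, 'cy': 194.2246661356986, 'T': array([[ 0.4761818 ,  0.53304824, -0.69936433, -0.20054794],
       [-0.87925867,  0.2773625 , -0.38726508, -0.61482836],
       [-0.01245353,  0.79933073,  0.60076226,  0.78634618],
       [ 0.        ,  0.        ,  0.        ,  1.        ]])}
{'fx': 347.0272859442069, 'fy': 347.0272859442069, 'cx': 249.72573340107593, 'cy': 196.0550754035368, 'T': array([[ 0.02275111,  0.99330508, -0.11325813,  0.50272543],
       [-0.99972457,  0.02325693,  0.00314659, -0.1660069 ],
       [ 0.00575956,  0.11315535,  0.99356061,  1.05950082],
       [ 0.        ,  0.        ,  0.        ,  1.        ]])}
{'t': 0.1, 'q': array([-1.18370832,  0.70702006, -0.02760301,  1.48491749,  0.0220102 ,
        0.95087951, -0.07549859]), 'qd': array([-0.00033395, -0.00313272,  0.00226238,  0.00107551,  0.00054621,
        0.00020382, -0.00106987]), 'joint_torque': array([ 2.34039609e-03, -8.84298849e+01,  1.23695355e+00, -2.36452961e+01,
        1.70645665e-02,  5.01129369e-03, -2.66021777e-05]), 'ee_pos': array([0.23901023, 0.52280998, 0.30349438]), 'tcp_rot': array([-7.68441989e-05,  2.12757596e-01,  9.77104904e-01, -4.54378079e-04]), 'contact_force': array([-0.14892536,  0.38336901,  0.40603914]), 'torque': array([0.06576774, 0.04446389, 0.01801071]), 'opening': 0.08554804214110842}
```

View pics/scene0b.png

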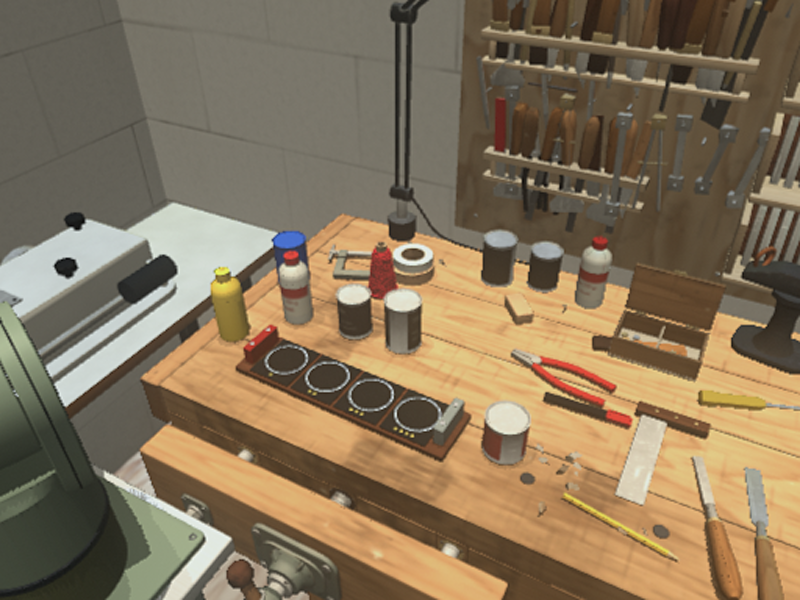

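View pics/top0b.png

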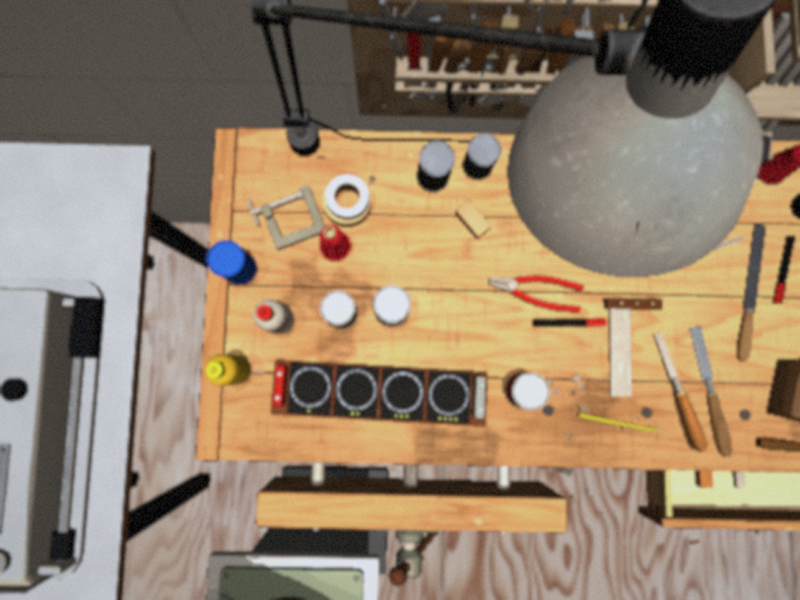

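The scene view (800x600) shows the red stop at (262,345), by pad 1. The loose containers are the white bottle with red cap at (295,287), cans at (354,312) and (403,321), and a tin at (505,432). Look-alikes are the yellow bottle at (230,305), the blue can at (290,255) and the back-edge set at (498,258), (545,265) and (593,272). I'll confirm with an enlarged crop.

```bash
python3 - <<'E'
import cv2
im=cv2.imread("pics/scene0.png")[140:305,125:350]
cv2.imwrite("pics/c1.png",cv2.resize(im,None,fx=3.5,fy=3.5,interpolation=cv2.INTER_CUBIC))
im=cv2.imread("pics/top0.png")[140:280,120:370]
cv2.imwrite("pics/c2.png",cv2.resize(im,None,fx=3.2,fy=3.2,interpolation=cv2.INTER_CUBIC))
E
```

```text
(no output)
```

View pics/c1.png

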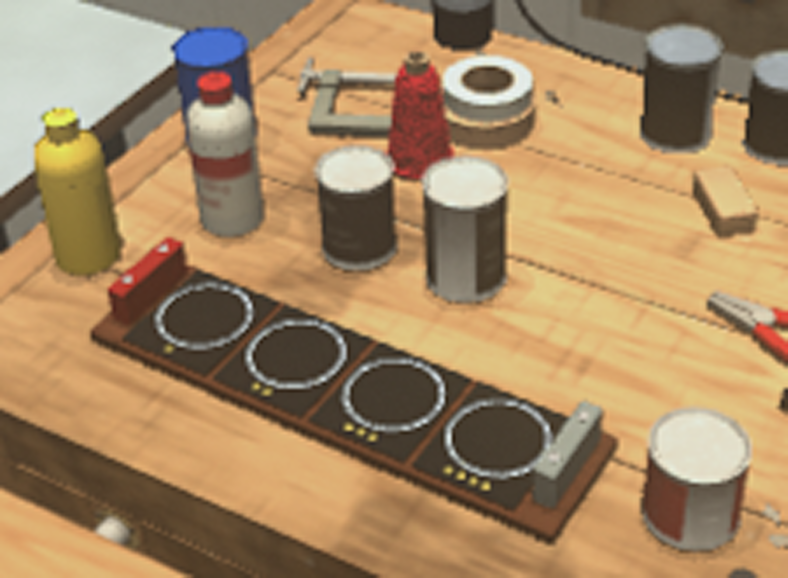

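View pics/c2.png

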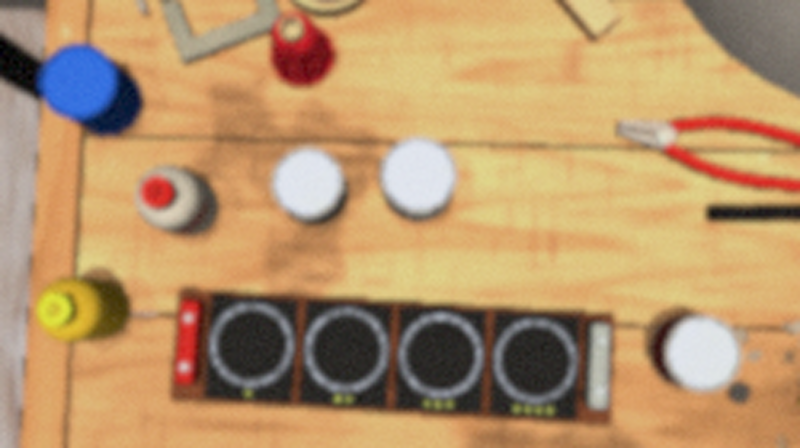

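The crops settle it. c1 shows the short can with lid at (355,170), the taller can with lid at (465,185), the red tin with lid at (698,448), the bottle cap at (215,85) and the thread cone at (420,120). In c2, pads 1 to 4 run left to right by dot count, with red at pad 1. Now I'll measure.

```bash
python3 - <<'E'
from h import *
A=lambda u,v:(120+(u+.5)/3.2-.5,140+(v+.5)/3.2-.5)
B=lambda u,v:(125+(u+.5)/3.5-.5,140+(v+.5)/3.5-.5)
t="pics/top0.png";s="pics/scene0.png"
for n,a,b,z in [("p1",(252,345),(204,316),.016),("p2",(347,350),(296,354),.016),("p3",(441,356),(393,395),.016),("p4",(536,360),(497,438),.016),
 ("bottle cap",(158,191),(215,82),.150),("short",(308,184),(355,170),.085),("tall",(418,177),(465,184),.100),("tin",(701,352),(698,448),.070),("thread",(291,28),(416,58),.112),("yellow",(58,310),(62,118),.15),("blue",(78,83),(212,45),.1)]:
    print(n,ray(t,*A(*a),z)[:2].round(4),ray(s,*B(*b),z)[:2].round(4))
E
```

```text
p1 [ 0.4643 -0.0202] [ 0.462  -0.0222]
p2 [ 0.4617 -0.1086] [ 0.4593 -0.1103]
p3 [ 0.4581 -0.1961] [ 0.4558 -0.1979]
p4 [ 0.4564 -0.2844] [ 0.4531 -0.2852]
bottle cap [0.5927 0.0432] [0.58   0.0344]
short [ 0.6084 -0.0737] [ 0.604  -0.0785]
tall [ 0.6152 -0.1705] [ 0.6107 -0.1761]
tin [ 0.4691 -0.4239] [ 0.4607 -0.4291]
thread [ 0.7419 -0.0568] [ 0.7385 -0.0598]
yellow [0.4938 0.1195] [0.483  0.1097]
blue [0.6912 0.1294] [0.6904 0.1241]
```

```bash
python3 - <<'E'
from h import *
for f,sd in (("pics/top0.png",{"short":((216,197),.085),"tall":((250,195),.1),"tin":((339,250),.07)}),("pics/scene0.png",{"short":((226,188),.085),"tall":((258,192),.1),"tin":((324,268),.07)})):
    im=cv2.imread(f)
    for n,((u,v),z) in sd.items():
        # rectify a lid-height plane patch, 1 mm/px, then segment the bright lid
        c=ray(f,u,v,z)[:2]; g=np.arange(-60,61)/1000
        X,Y=np.meshgrid(c[0]+g,c[1]+g,indexing='ij')
        P=np.array([[proj(f,(X[i,j],Y[i,j],z)) for j in range(121)] for i in range(121)],np.float32)
        pt=cv2.remap(im,P[...,0],P[...,1],cv2.INTER_LINEAR)
        m=(pt.min(2)>165).astype(np.uint8)
        k,l,st,ce=cv2.connectedComponentsWithStats(m); i=l[60,60]
        cn=max(cv2.findContours((l==i).astype(np.uint8),0,2)[0],key=cv2.contourArea)
        (b,a),rr=cv2.minEnclosingCircle(cv2.convexHull(cn)); e=cv2.fitEllipse(cn)
        print(f,n,"centroid",(c+(ce[i][::-1]-60)/1000).round(4),"circ",(c+(np.array([a,b])-60)/1000).round(4),"dia",round(2*rr),np.round(e[1]))
E
```

```text
pics/top0.png short centroid [ 0.6105 -0.0726] circ [ 0.6106 -0.0727] dia 61 [58. 60.]
pics/top0.png tall centroid [ 0.6182 -0.1711] circ [ 0.6182 -0.1711] dia 66 [64. 64.]
pics/top0.png tin centroid [ 0.4682 -0.4259] circ [ 0.4683 -0.4257] dia 65 [63. 63.]
pics/scene0.png short centroid [ 0.6051 -0.0762] circ [ 0.6051 -0.0757] dia 61 [57. 59.]
pics/scene0.png tall centroid [ 0.6131 -0.1745] circ [ 0.6134 -0.1742] dia 65 [61. 63.]
pics/scene0.png tin centroid [ 0.4632 -0.4288] circ [ 0.4639 -0.4295] dia 66 [60. 64.]
```

```bash
python3 -m crank '[[0,0,0,0.15],[0,0,0,0.18],[0,0,0,0.18],[0,0,0,0.18],[0,0,0,0.18],[0,0,0,0.18],[0,0,0,0.091],[0,0,0,0]]' 0.0854 60
```

```text
t: 1.1
ee_pos: [0.2389, 0.5229, 0.3036]
tcp_rot: [0.0, 0.706, 0.708, -0.0]
contact_force: [-0.7, -0.4, 0.6]
opening: 0.0856
```

```bash
python3 -m crank '[[-0.04,0.029,0,0],[-0.04,0.029,0,0],[-0.04,0.029,0,0],[-0.04,0.029,0,0],[-0.04,0.029,0,0],[-0.04,0.029,0,0],[-0.04,0.029,0,0],[-0.04,0.029,0,0],[-0.04,0.029,0,0],[-0.04,0.029,0,0],[-0.04,0.029,0,0],[-0.044,0.029,0,0]]'; python3 -m crank '[[0,0,0.03,0],[0,0,0.03,0],[0,0,0,0]]'
python3 - <<'E'
from h import *
print(r.sense()["ee_pos"],r.sense()["tcp_rot"])
a=snap("top","pics/t1.png");b=snap("scene","pics/s1.png")
x=cv2.resize(cv2.imread("pics/t1.png")[130:290,110:310],(400,320)); y=cv2.resize(cv2.imread("pics/s1.png")[100:260,110:310],(400,320))
cv2.imwrite("pics/b1.png",cv2.hconcat([x,y]))
E
```

```text
t: 2.6
ee_pos: [0.5883, 0.038, 0.3038]
tcp_rot: [-0.0, 0.706, 0.709, 0.0]
contact_force: [0.3, 0.7, 0.7]
opening: 0.0854
t: 2.98
ee_pos: [0.5869, 0.0392, 0.2425]
tcp_rot: [-0.001, 0.706, 0.708, -0.001]
contact_force: [0.2, 0.6, 1.0]
opening: 0.0853
[0.58691536 0.03918812 0.24249811] [-0.00109948  0.70609465  0.70811551 -0.00125032]
```

View pics/b1.png

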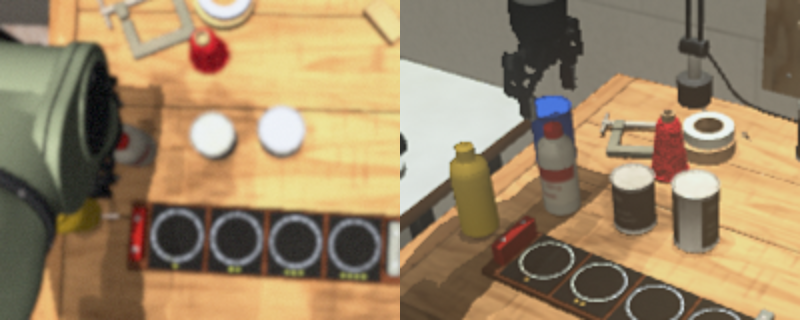

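Both gripper fingers stand left of and above the bottle cap (548,130), with nothing touched. I'll check the bottle position by overlaying its predicted outline on the first pictures.

```bash
python3 - <<'E'
from h import *
out=[]
for f,(r0,c0) in (("pics/top0.png",(160,140)),("pics/scene0.png",(145,140))):
    S=8; im=cv2.resize(cv2.imread(f)[r0:r0+70,c0:c0+50],None,fx=S,fy=S,interpolation=cv2.INTER_CUBIC)
    for (x,y),col in (((.587,.039),(0,255,0)),):
        for z,R in ((0,.028),(.1,.028),(.15,.011)):
            p=np.array([proj(f,(x+R*np.cos(a),y+R*np.sin(a),z)) for a in np.linspace(0,6.28,40)])
            p=((p-[c0,r0]+.5)*S).astype(np.int32); cv2.polylines(im,[p],True,col,1)
    out.append(im)
cv2.imwrite("pics/ov.png",cv2.hconcat(out))
print(proj("pics/s1.png",(.587,.039,.178)))
E
```

```text
(np.float64(185.09890985019683), np.float64(152.95005757088342))
```

View pics/ov.png

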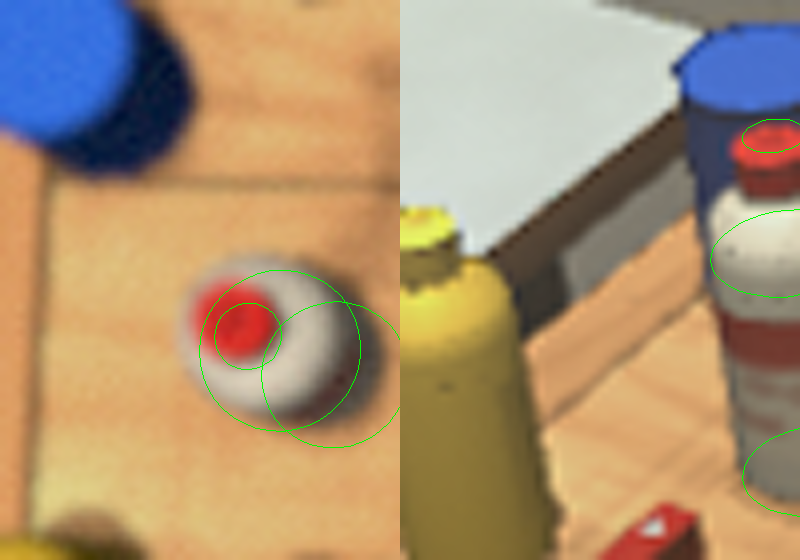

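In the overlay the top view puts the bottle about 2.5 px up and left of the prediction (shoulder edge 180 instead of 200). In the scene view it fits to about 1 px. I take (0.591, 0.043). I'll centre it with a gentle squeeze along x, turn 90°, then grip along y.

```bash
python3 -m crank '[[0.004,0.004,0.01,0],[0,0,0.025,0],[0,0,0.025,0],[0,0,0.015,0],[0,0,0.01,0],[0,0,0,0]]'; python3 -m crank '[[0,0,0,0],[0,0,0,0],[0,0,0,0],[0,0,0,0],[0,0,0,0]]' 0.04 20
```

```text
t: 3.82
ee_pos: [0.5916, 0.0433, 0.1588]
tcp_rot: [-0.0, 0.707, 0.707, -0.0]
contact_force: [0.3, -0.2, 0.5]
opening: 0.0852
t: 4.45
ee_pos: [0.5919, 0.0433, 0.1597]
tcp_rot: [0.0, 0.707, 0.707, 0.001]
contact_force: [-0.8, 0.4, 5.9]
opening: 0.0539
```

```bash
python3 -m crank '[[0,0,0,0],[0,0,0,0],[0,0,0,0]]' 0.0854; python3 -m crank '[[0,0,0,-0.18],[0,0,0,-0.18],[0,0,0,-0.18],[0,0,0,-0.18],[0,0,0,-0.18],[0,0,0,-0.18],[0,0,0,-0.18],[0,0,0,-0.18],[0,0,0,-0.131],[0,0,0,0]]'
python3 -m crank '[[0,0,0,0],[0,0,0,0],[0,0,0,0],[0,0,0,0],[0,0,0,0]]' 0.04 20
python3 - <<'E'
from h import *
print(r.sense()["q"])
a=snap("top","pics/t2.png");b=snap("scene","pics/s2.png")
cv2.imwrite("pics/b2.png",cv2.resize(cv2.imread("pics/s2.png")[110:230,110:270],(800,600)))
E
```

```text
t: 4.82
ee_pos: [0.5915, 0.0432, 0.1589]
tcp_rot: [0.0, 0.707, 0.707, -0.0]
contact_force: [-0.3, -0.9, -0.0]
opening: 0.0851
t: 6.08
ee_pos: [0.5915, 0.043, 0.1588]
tcp_rot: [-0.0, -0.0, 1.0, 0.0]
contact_force: [0.2, -0.3, 0.3]
opening: 0.0856
t: 6.7
ee_pos: [0.5916, 0.0433, 0.159]
tcp_rot: [0.0, -0.001, 1.0, -0.0]
contact_force: [0.6, 0.3, 4.8]
opening: 0.0534
[ 0.00484028  0.93394239 -0.26995566  1.55888468  0.34141717  0.69522811
  1.14725482]
```

View pics/b2.png

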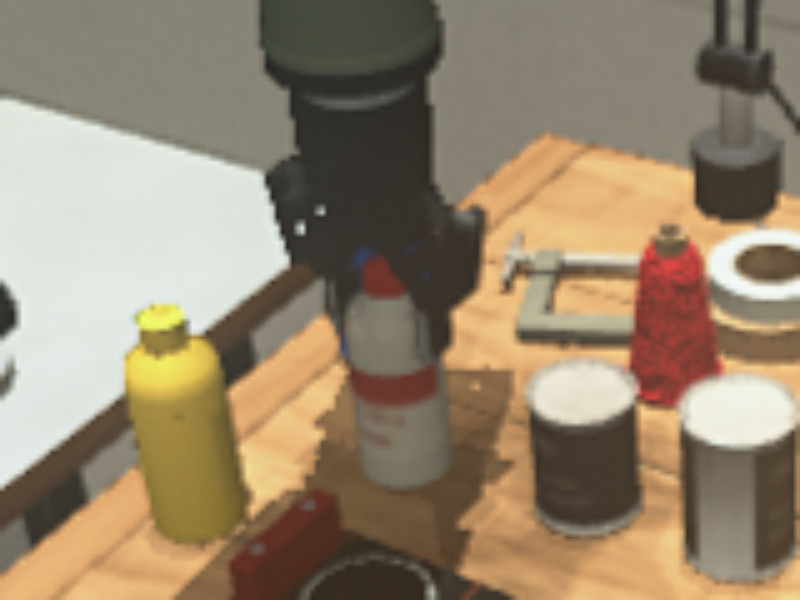

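The bottle is held upright between the fingers, cap at (380,275), but near the shoulder. I'll go 5 mm lower and grip firmly.

```bash
python3 -m crank '[[0,0,0,0],[0,0,0,0],[0,0,0.005,0],[0,0,0,0]]' 0.0854; python3 -m crank '[[0,0,0,0],[0,0,0,0],[0,0,0,0],[0,0,0,0],[0,0,0,0],[0,0,0,0]]' 0.04 60
```

```text
t: 7.3
ee_pos: [0.5913, 0.0432, 0.1534]
tcp_rot: [-0.0, -0.001, 1.0, -0.0]
contact_force: [-0.2, -0.2, 0.5]
opening: 0.0854
t: 8.05
ee_pos: [0.5919, 0.0433, 0.1544]
tcp_rot: [0.001, -0.001, 1.0, -0.0]
contact_force: [0.0, -0.9, 6.3]
opening: 0.0526
```

```bash
python3 -m crank '[[0,0,-0.01,0],[0,0,-0.02,0],[0,0,-0.02,0],[0,0,-0.02,0],[0,0,0,0]]'; python3 -m crank '[[0.01,-0.005,0,0],[0.02,-0.01,0,0],[0.025,-0.0125,0,0],[0.025,-0.0125,0,0],[0.025,-0.0125,0,0],[0.015,-0.008,0,0],[0.0085,-0.004,0,0],[0,0,0,0]]'
python3 - <<'E'
from h import *
print(r.sense()["contact_force"],r.sense()["ee_pos"])
snap("top","pics/t3.png");snap("scene","pics/s3.png")
out=[]
for f,(r0,c0) in (("pics/top0.png",(160,140)),("pics/s3.png",(165,130))):
    S=5; im=cv2.resize(cv2.imread(f)[r0:r0+100,c0:c0+80],None,fx=S,fy=S,interpolation=cv2.INTER_CUBIC)
    x,y,h=.463,-.0212,.070
    L=[(h,.028,x,y),(h+.1,.028,x,y),(.016,.037,x,y)] if 's3' in f else [(0,.028,.5915,.0432),(.1,.028,.5915,.0432),(.016,.037,x,y)]
    for z,R,x,y in L:
        p=np.array([proj(f,(x+R*np.cos(a),y+R*np.sin(a),z)) for a in np.linspace(0,6.28,40)])
        p=((p-[c0,r0]+.5)*S).astype(np.int32); cv2.polylines(im,[p],True,(0,255,0),1)
    out.append(im)
cv2.imwrite("pics/ov2.png",cv2.hconcat(out))
E
```

```text
t: 8.68
ee_pos: [0.5918, 0.0433, 0.2252]
tcp_rot: [0.001, -0.001, 1.0, 0.0]
contact_force: [-1.2, -0.2, -3.0]
opening: 0.0527
t: 9.68
ee_pos: [0.4631, -0.0214, 0.2237]
tcp_rot: [-0.0, -0.001, 1.0, -0.0]
contact_force: [0.5, 0.1, -3.0]
opening: 0.0522
[ 0.53823214  0.08787229 -2.9681807 ] [ 0.46306201 -0.02140199  0.22371094]
```

View pics/ov2.png

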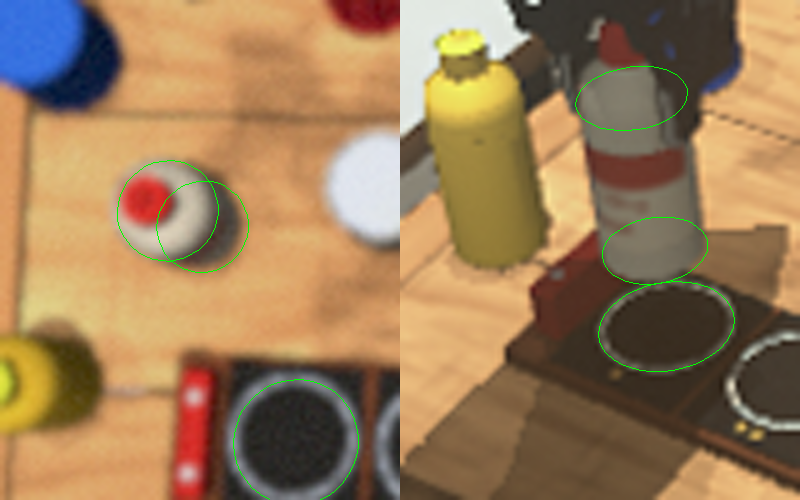

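The bottle outline and the ring match the predictions to 1 px. The bottle foot is at (650,250) against 655 predicted, so I apply a 1.5 mm correction and lower.

```bash
python3 -m crank '[[-0.0015,-0.0015,0.01,0],[0,0,0.02,0],[0,0,0.012,0],[0,0,0.006,0],[0,0,0.003,0],[0,0,0,0],[0,0,0,0]]'; python3 -m crank '[[0,0,0.002,0],[0,0,0,0],[0,0,0,0]]'
```

```text
t: 10.65
ee_pos: [0.4647, -0.0229, 0.1732]
tcp_rot: [0.0, -0.001, 1.0, -0.0]
contact_force: [-0.8, -0.5, -3.3]
opening: 0.0525
t: 11.02
ee_pos: [0.4646, -0.0229, 0.1709]
tcp_rot: [-0.0, -0.001, 1.0, -0.0]
contact_force: [-0.3, -0.1, -2.1]
opening: 0.0523
```

```bash
python3 -m crank '[[0,0,0.001,0],[0,0,0,0]]'; python3 -m crank '[[0,0,0,0],[0,0,0,0],[0,0,0,0],[0,0,0,0],[0,0,-0.02,0],[0,0,-0.03,0],[0,0,-0.03,0],[0,0,-0.02,0]]' 0.0854 60; python3 -m crank '[[0,0,0,0.18],[0,0,0,0.18],[0,0,0,0.18],[0,0,0,0.18],[0,0,0,0.18],[0,0,0,0.18],[0,0,0,0.18],[0,0,0,0.18],[0,0,0,0.131]]'
python3 - <<'E'
from h import *
print(r.sense()["ee_pos"],r.sense()["q"])
E
```

```text
t: 11.28
ee_pos: [0.465, -0.0228, 0.1704]
tcp_rot: [0.001, -0.001, 1.0, -0.0]
contact_force: [-0.7, -0.4, 10.1]
opening: 0.0526
t: 12.28
ee_pos: [0.4646, -0.0229, 0.2711]
tcp_rot: [0.0, -0.0, 1.0, -0.0]
contact_force: [0.3, 0.4, -1.3]
opening: 0.0853
t: 13.4
ee_pos: [0.4646, -0.0228, 0.2699]
tcp_rot: [0.0, 0.709, 0.706, -0.0]
contact_force: [0.4, -0.4, 0.4]
opening: 0.0854
[ 0.46458309 -0.02279284  0.2699197 ] [-0.10360604  0.60889094  0.14353481  1.92019423 -0.14066173  0.62207673
  0.12501158]
```

```bash
python3 -m crank '[[-0.01,0.028,0,0],[-0.014,0.039,0,0],[-0.0145,0.04,0,0],[-0.0095,0.0275,0,0],[-0.0035,0.009,0.01,0],[0,0,0.012,-0.175],[0,0,0.012,-0.175],[0,0,0.012,-0.175],[0,0,0.012,-0.175],[0,0,0.012,-0.175],[0,0,0,-0.172],[0,0,0,0]]'
python3 -m crank '[[0,0,0.015,0],[0,0,0.025,0],[0,0,0.025,0],[0,0,0.015,0],[0,0,0.01,0],[0,0,0,0]]'
```

```text
t: 14.9
ee_pos: [0.6076, -0.0741, 0.1995]
tcp_rot: [-0.0, 0.259, 0.966, 0.0]
contact_force: [0.5, 0.9, -0.6]
opening: 0.0853
t: 15.65
ee_pos: [0.6081, -0.0742, 0.1096]
tcp_rot: [-0.0, 0.259, 0.966, -0.0]
contact_force: [0.3, -1.0, 0.2]
opening: 0.0855
```

Squeeze gently, open, turn back to x-jaws, then grip.

```bash
python3 -m crank '[[0,0,0,0],[0,0,0,0],[0,0,0,0],[0,0,0,0],[0,0,0,0]]' 0.05 20; python3 -m crank '[[0,0,0,0],[0,0,0,0],[0,0,0,0],[0,0,0,0.175],[0,0,0,0.175],[0,0,0,0.175],[0,0,0,0.175],[0,0,0,0.175],[0,0,0,0.172],[0,0,0,0]]' 0.0854;  python3 -m crank '[[0,0,0,0],[0,0,0,0],[0,0,0,0],[0,0,0,0],[0,0,0,0],[0,0,0,0]]' 0.05 60; python3 -m crank '[[0,0,-0.01,0],[0,0,-0.02,0],[0,0,-0.02,0],[0,0,-0.02,0],[0,0,-0.02,0],[0,0,0,0]]'
```

```text
t: 16.27
ee_pos: [0.6085, -0.0742, 0.1106]
tcp_rot: [0.001, 0.259, 0.966, 0.0]
contact_force: [-1.0, -0.5, 7.3]
opening: 0.0634
t: 17.52
ee_pos: [0.6081, -0.074, 0.1098]
tcp_rot: [0.0, 0.706, 0.708, -0.0]
contact_force: [-0.3, 0.2, -1.0]
opening: 0.0853
t: 18.27
ee_pos: [0.6083, -0.0743, 0.1103]
tcp_rot: [0.0, 0.706, 0.708, 0.0]
contact_force: [-1.4, 0.1, 5.7]
opening: 0.0631
t: 19.02
ee_pos: [0.6085, -0.0744, 0.2013]
tcp_rot: [0.001, 0.706, 0.708, 0.001]
contact_force: [0.2, -0.2, -3.9]
opening: 0.0627
```

```bash
python3 -m crank '[[-0.01,-0.012,0,0],[-0.02,-0.024,0,0],[-0.026,-0.031,0,0],[-0.026,-0.031,0,0],[-0.02,-0.025,0,0],[-0.014,-0.018,0,0],[-0.007,-0.009,0.01,0],[0,0,0.02,0],[0,0,0.015,0],[0,0,0,0]]'
cat > ov.py <<'E'
from h import *
def ov(tag,ps,crops,S=5):
    print(r.sense()["ee_pos"]); out=[]
    for n,(r0,c0) in zip(("top","scene"),crops):
        f=f"pics/{n}_{tag}.png"; snap(n,f)
        im=cv2.resize(cv2.imread(f)[r0:r0+100,c0:c0+80],None,fx=S,fy=S,interpolation=cv2.INTER_CUBIC)
        for x,y,z,R in ps:
            p=np.array([proj(f,(x+R*np.cos(a),y+R*np.sin(a),z)) for a in np.linspace(0,6.28,40)])
            cv2.polylines(im,[((p-[c0,r0]+.5)*S).astype(np.int32)],True,(0,255,0),1)
        out.append(im)
    cv2.imwrite(f"pics/ov_{tag}.png",cv2.hconcat(out))
E
python3 - <<'E'
from ov import *
x,y=r.sense()["ee_pos"][:2]
ov("short",[(x,y,.046,.032),(x,y,.131,.032),(.458,-.1975,.016,.037),(.4637,-.0228,.016,.028)],((190,150),(200,165)))
E
```

```text
t: 20.27
ee_pos: [0.4579, -0.1972, 0.1539]
tcp_rot: [-0.001, 0.707, 0.708, -0.0]
contact_force: [-0.5, -0.4, -2.2]
opening: 0.0627
[ 0.45793918 -0.19716403  0.15390816]
```

View pics/ov_short.png

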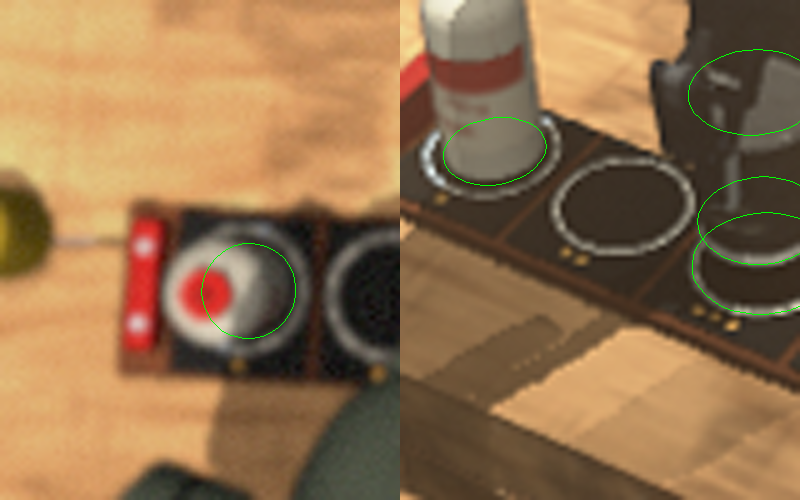

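The bottle stands centred in ring 1 (foot at (493,150), ring at (491,151) in the crop). The can foot and ring 3 fit their predictions. Lowering.

```bash
python3 -m crank '[[0,0,0.012,0],[0,0,0.01,0],[0,0,0.004,0],[0,0,0.002,0],[0,0,0.001,0],[0,0,0,0],[0,0,0,0]]'
```

```text
t: 21.25
ee_pos: [0.4582, -0.1974, 0.1262]
tcp_rot: [0.0, 0.707, 0.707, -0.0]
contact_force: [-1.7, 1.2, 7.1]
opening: 0.063
```

```bash
python3 -m crank '[[0,0,0,0],[0,0,0,0],[0,0,0,0],[0,0,-0.02,0],[0,0,-0.03,0],[0,0,-0.03,0],[0,0,-0.02,0]]' 0.0854 20; python3 -m crank '[[0.004,0.025,0,0],[0.006,0.04,0,0],[0.007,0.045,0,0],[0.006,0.036,0,0],[0.002,0.012,0,0],[0,0,0.004,-0.175],[0,0,0.004,-0.175],[0,0,0.004,-0.175],[0,0,0.004,-0.175],[0,0,0.004,-0.175],[0,0,0,-0.172],[0,0,0,0]]'
```

```text
t: 22.12
ee_pos: [0.4584, -0.1974, 0.2272]
tcp_rot: [0.0, 0.707, 0.707, 0.0]
contact_force: [-0.1, -0.2, -0.6]
opening: 0.0854
t: 23.62
ee_pos: [0.6161, -0.1724, 0.2058]
tcp_rot: [-0.0, 0.259, 0.966, 0.0]
contact_force: [-0.7, 0.1, -1.0]
opening: 0.0853
```

```bash
python3 -c "
from h import *
print(r.sense()['ee_pos'])"
```

```text
[ 0.61614101 -0.17244491  0.20579532]
```

```bash
python3 -m crank '[[0,0,0.015,0],[0,0,0.025,0],[0,0,0.02,0],[0,0,0.012,0],[0,0,0.006,0],[0,0,0,0]]'; python3 -m crank '[[0,0,0,0],[0,0,0,0],[0,0,0,0],[0,0,0,0],[0,0,0,0]]' 0.055 20; python3 -m crank '[[0,0,0,0],[0,0,0,0],[0,0,0,0],[0,0,0,0.175],[0,0,0,0.175],[0,0,0,0.175],[0,0,0,0.175],[0,0,0,0.175],[0,0,0,0.172],[0,0,0,0]]' 0.0854;  python3 -m crank '[[0,0,0,0],[0,0,0,0],[0,0,0,0],[0,0,0,0],[0,0,0,0],[0,0,0,0]]' 0.055 60; python3 -m crank '[[0,0,-0.01,0],[0,0,-0.02,0],[0,0,-0.02,0],[0,0,-0.02,0],[0,0,0,0]]'
```

```text
t: 24.38
ee_pos: [0.6163, -0.1722, 0.1279]
tcp_rot: [-0.0, 0.259, 0.966, -0.0]
contact_force: [-0.2, 0.0, 0.3]
opening: 0.0853
t: 25.0
ee_pos: [0.6165, -0.1723, 0.1286]
tcp_rot: [0.0, 0.259, 0.966, -0.0]
contact_force: [0.6, 0.3, 6.1]
opening: 0.0675
t: 26.25
ee_pos: [0.6163, -0.172, 0.1278]
tcp_rot: [0.0, 0.706, 0.708, -0.0]
contact_force: [0.8, -0.5, 0.2]
opening: 0.0856
t: 27.0
ee_pos: [0.6164, -0.1723, 0.1282]
tcp_rot: [0.0, 0.706, 0.708, 0.0]
contact_force: [0.5, -0.0, 5.8]
opening: 0.0673
t: 27.62
ee_pos: [0.6166, -0.1724, 0.1992]
tcp_rot: [0.001, 0.707, 0.708, 0.0]
contact_force: [-0.6, 0.7, -4.9]
opening: 0.0668
```

```bash
python3 -m crank '[[0.005,-0.012,0,0],[0.01,-0.025,0,0],[0.0125,-0.032,0,0],[0.0125,-0.032,0,0],[0.011,-0.028,0,0],[0.0075,-0.019,0,0],[0.0036,-0.0072,0.01,0],[0,0,0.02,0],[0,0,0.005,0],[0,0,0,0]]'
python3 - <<'E'
from ov import *
x,y=r.sense()["ee_pos"][:2]
ov("tall",[(x,y,.036,.034),(.4613,-.1102,.016,.037),(.458,-.1974,.101,.032)],((190,150),(180,190)))
E
```

```text
t: 28.88
ee_pos: [0.4609, -0.1104, 0.1628]
tcp_rot: [-0.0, 0.707, 0.707, -0.0]
contact_force: [0.9, 0.3, -3.3]
opening: 0.0671
[ 0.46089056 -0.11035759  0.16276459]
```

View pics/ov_tall.png

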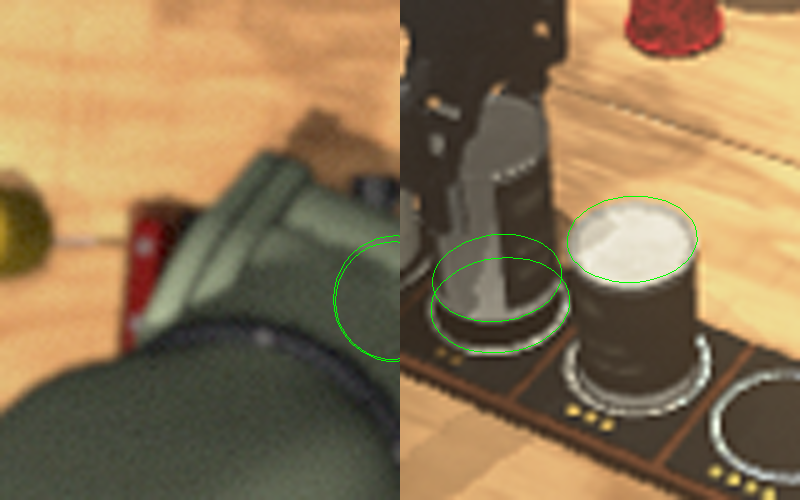

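The short can is centred in ring 3 (centre columns 637 and 637). The tall can's foot sits over ring 2, 1 px from the prediction. Lowering, releasing, then on to the tin.

```bash
python3 -m crank '[[0,0,0.008,0],[0,0,0.006,0],[0,0,0.003,0],[0,0,0.002,0],[0,0,0.001,0],[0,0,0,0],[0,0,0,0]]'
```

```text
t: 29.85
ee_pos: [0.4609, -0.1103, 0.1441]
tcp_rot: [0.0, 0.707, 0.707, 0.0]
contact_force: [-5.9, 1.6, 33.3]
opening: 0.0669
```

```bash
python3 -m crank '[[0,0,0,0],[0,0,0,0],[0,0,0,0],[0,0,-0.02,0],[0,0,-0.03,0],[0,0,-0.03,0],[0,0,-0.02,0]]' 0.0854 20; python3 -m crank '[[-0.025,0,0,0],[-0.045,0,0,0],[-0.045,0,0,0],[-0.045,0,0,0],[-0.045,0,0,0],[-0.045,0,0,0],[-0.04,0,0,0],[-0.0267,0.0056,0,0],[0,0,0,0]]'; python3 -m crank '[[0,0,0.01,-0.175],[0,0,0.015,-0.175],[0,0,0.015,-0.175],[0,0,0.01,-0.175],[0,0,0,-0.175],[0,0,0,-0.172],[0,0,0,0]]'; python3 -c "
from h import *
print(r.sense()['q'])"
```

```text
t: 30.72
ee_pos: [0.4611, -0.1103, 0.2441]
tcp_rot: [0.0, 0.707, 0.707, 0.0]
contact_force: [0.9, 0.7, 0.0]
opening: 0.0852
t: 31.85
ee_pos: [0.4663, -0.4285, 0.2422]
tcp_rot: [-0.0, 0.707, 0.707, -0.0]
contact_force: [-0.6, 0.4, -0.4]
opening: 0.0853
t: 32.72
ee_pos: [0.4669, -0.4264, 0.193]
tcp_rot: [-0.0, 0.259, 0.966, 0.0]
contact_force: [0.4, 0.3, -0.7]
opening: 0.085
[ 0.77817088  0.93186948 -0.1962864   1.37736592  0.20872263  0.85283917
  1.56933357]
```

Down to 0.098, squeeze, turn back, grip.

```bash
python3 -m crank '[[0,0,0.015,0],[0,0,0.025,0],[0,0,0.025,0],[0,0,0.02,0],[0,0,0.01,0],[0,0,0,0]]'; python3 -m crank '[[0,0,0,0],[0,0,0,0],[0,0,0,0],[0,0,0,0],[0,0,0,0]]' 0.055 20; python3 -m crank '[[0,0,0,0],[0,0,0,0],[0,0,0,0],[0,0,0,0.175],[0,0,0,0.175],[0,0,0,0.175],[0,0,0,0.175],[0,0,0,0.175],[0,0,0,0.172],[0,0,0,0]]' 0.0854;  python3 -m crank '[[0,0,0,0],[0,0,0,0],[0,0,0,0],[0,0,0,0],[0,0,0,0],[0,0,0,0]]' 0.055 60; python3 -m crank '[[0,0,-0.01,0],[0,0,-0.02,0],[0,0,-0.03,0],[0,0,-0.03,0],[0,0,0,0]]'
```

```text
t: 33.48
ee_pos: [0.4668, -0.4269, 0.0975]
tcp_rot: [-0.0, 0.259, 0.966, 0.0]
contact_force: [-0.8, -0.6, -0.4]
opening: 0.0855
t: 34.1
ee_pos: [0.4671, -0.4272, 0.0988]
tcp_rot: [0.001, 0.259, 0.966, -0.0]
contact_force: [-1.1, 1.1, 7.1]
opening: 0.0675
t: 35.35
ee_pos: [0.467, -0.4268, 0.0979]
tcp_rot: [-0.0, 0.706, 0.708, -0.0]
contact_force: [-0.2, 0.4, 0.9]
opening: 0.0855
t: 36.1
ee_pos: [0.4669, -0.4271, 0.0983]
tcp_rot: [0.0, 0.706, 0.709, 0.0]
contact_force: [-0.6, 1.9, 4.7]
opening: 0.0672
t: 36.72
ee_pos: [0.4674, -0.4276, 0.1912]
tcp_rot: [0.002, 0.707, 0.708, 0.0]
contact_force: [0.3, 0.5, -1.6]
opening: 0.0668
```

```bash
python3 -m crank '[[0.012,-0.001,0,0],[0.025,-0.002,0,0],[0.03,-0.003,0,0],[0.03,-0.003,0,0],[0.025,-0.0015,0,0],[0.015,-0.001,0,0],[0.0045,0,0,0],[0,0,0.01,0],[0,0,0.025,0],[0,0,0.022,0],[0,0,0,0]]'
python3 - <<'E'
from ov import *
x,y,z=r.sense()["ee_pos"]
ov("tin",[(x,y,z-.098,.034),(.4555,-.2855,.016,.037)],((190,200),(200,220)))
E
```

```text
t: 38.1
ee_pos: [0.4545, -0.2859, 0.1293]
tcp_rot: [-0.001, 0.707, 0.707, -0.001]
contact_force: [0.9, 0.1, -1.9]
opening: 0.0666
[ 0.4544903  -0.28591162  0.12934564]
```

View pics/ov_tin.png

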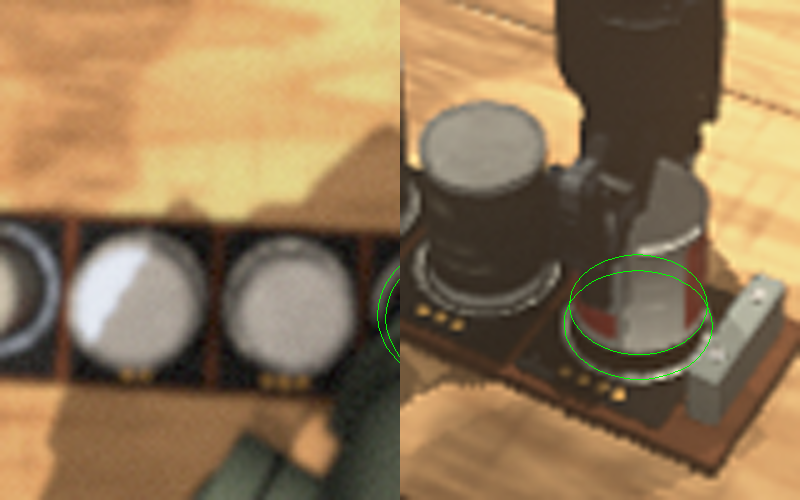

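The tin foot (638,305) and ring 4 fit the predictions to 1 px. Lowering with +1 mm in x.

```bash
python3 -m crank '[[0,0.001,0.006,0],[0,0,0.004,0],[0,0,0.0025,0],[0,0,0.0015,0],[0,0,0,0],[0,0,0,0]]'
```

```text
t: 38.95
ee_pos: [0.4563, -0.2855, 0.117]
tcp_rot: [0.0, 0.707, 0.707, -0.0]
contact_force: [0.3, 0.6, -1.1]
opening: 0.0669
```

```bash
python3 -m crank '[[0,0,0.0015,0],[0,0,0.001,0],[0,0,0,0],[0,0,0,0]]'; python3 -m crank '[[0,0,0,0],[0,0,0,0],[0,0,0,0],[0,0,-0.02,0],[0,0,-0.03,0],[0,0,-0.03,0],[0,0,-0.03,0],[-0.04,0,-0.03,0],[-0.05,0.02,0,0],[-0.05,0.02,0,0],[-0.05,0.02,0,0],[-0.05,0.02,0,0]]' 0.0854 20; python3 -m crank '[[0,0,0,0],[0,0,0,0]]'
python3 - <<'E'
from ov import *
f="pics/top_f.png";snap("top",f);g="pics/scene_f.png";snap("scene",g)
a=cv2.resize(cv2.imread(f)[150:280,130:350],(600,355),interpolation=cv2.INTER_CUBIC)
cv2.imwrite("pics/f1.png",a)
cv2.imwrite("pics/f2.png",cv2.resize(cv2.imread(g)[130:310,130:360],(767,600),interpolation=cv2.INTER_CUBIC))
E
```

```text
t: 39.45
ee_pos: [0.4563, -0.2854, 0.1144]
tcp_rot: [-0.0, 0.707, 0.707, -0.0]
contact_force: [0.3, -0.1, -1.1]
opening: 0.0668
t: 40.95
ee_pos: [0.5312, -0.5101, 0.2544]
tcp_rot: [0.0, 0.707, 0.707, 0.0]
contact_force: [0.3, 0.6, 0.4]
opening: 0.0852
t: 41.2
ee_pos: [0.531, -0.508, 0.2541]
tcp_rot: [-0.0, 0.707, 0.707, 0.0]
contact_force: [1.5, 0.8, 0.8]
opening: 0.0854
```

View pics/f1.png

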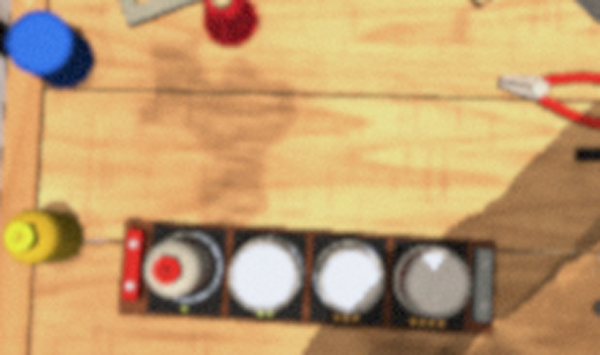

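View pics/f2.png

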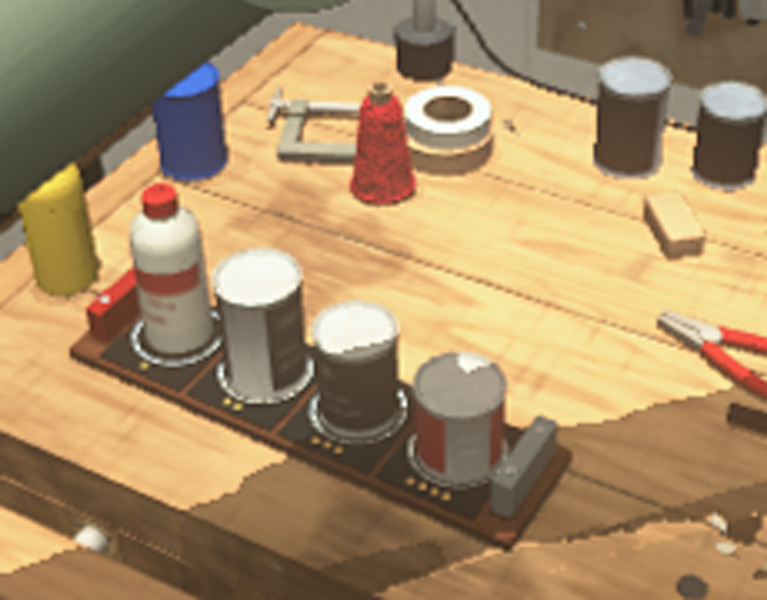

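All four stand upright inside their rings, in the order bottle, tall can, short can, tin from the red stop. The thread cone at (383,145) and the look-alikes are in place, and the gripper is clear and unloaded. Handing in.

```bash
python3 -c "
from h import *
m=lambda f:cv2.imread(f)[140:170,195:225].astype(float)
print('thread patch mean diff',abs(m('pics/top0.png')-m('pics/top_f.png')).mean())
print(r.close_job())"
```

```text
thread patch mean diff 8.923333333333334
the job is handed in; nothing more can be done
None
```

The four containers stand upright on the pads, in order of height from the red stop: glue bottle on pad 1, tall black can on pad 2, short black can on pad 3, red tin on pad 4. I let go of all of them, moved the arm clear and handed the job in at about 41 s, well under 93 s.

- **Centring:** I centred each container with a light squeeze before the final grip. In the last pictures each foot sits inside its ring, about central, to within roughly 1 px (2–3 mm). The two cameras disagreed by about 5 mm at lid height, so I used their mean.
- **Bystanders:** The thread cone and the yellow and blue look-alikes look unmoved, and I never went near them. A numeric before/after comparison of the thread patch gave a mean difference of 9 grey levels out of 255. I didn't establish how much of that is image noise and lighting, so it doesn't prove the cone is unmoved.
- **Forces:** The highest force I read was 33 N, when the tall can touched down. That is below the wrist limit, but I only read forces at the end of each move.

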